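# Load the spit and set the heat of a tabletop grill

## Task

Get the tabletop spit grill ready to preheat. First, while the heat is still off, put the loose spit in: thread its tip through the round eyelet, push it home until its collar rests against the eyelet plate, and lower the other end into the open notch so that the handle sticks out at the side. Then push in the heat knob, turn it clockwise through its clicks to the four-dot mark, let go, and leave everything else where it stands.

Things in the scene. Friction and masses are not known exactly. Their poses are not given: they have to be found in the camera images.
- grill: Spit grill, fixed, 280 x 140 mm. Origin: centre of its underside; +y runs from eyelet to notch, -x is its front. Black housing at y -140 to -30 mm, its panel sloping 18 deg down to the front (70 mm high in front, 115 mm behind). Drip pan at y -30 to 140 mm, 53 mm high, low lip to 153 mm. Eyelet plate across y = 0 (44 mm wide, 110 mm high), notch plate across y = 120 mm (40 mm wide, 108 mm high)
- eyelet (a point): Centre of the round hole (16 mm, axis along the grill's y) in the 5 mm thick eyelet plate, 88 mm above the worktop; axes as the grill's. The spit enters from the +y side; 27 mm are free behind the plate. The 10 mm rod rests in it with its axis 3 mm below this point
- notch (a point): Where the seated spit's axis crosses the 5 mm thick notch plate, 85 mm above the worktop, 120 mm (+y) from the eyelet; axes as the grill's. Slot 14 mm wide, open above, floor 5 mm below this point, flared to 34 mm at 107 mm height. Collar and handle do not fit through it: thread the tip first with the handle end about 10 deg higher, then lower the handle end
- spit: Loose spit, 221 mm long, 130 g, lying level on the worktop: 10 mm steel rod, square wooden handle 20 x 20 x 70 mm. Origin in the middle of the handle, on the axis (10 mm above the worktop as it lies); the tip points along its -y, so its axes are parallel to the grill's when seated
- spit_tip (a point): Tip of the spit, 185.5 mm (-y) from the middle of the handle; the last 10 mm taper to 4 mm
- spit_collar (a point): Middle of the tip-side face of the spit's stop collar (20 mm across, 8 mm long), 161 mm (-y) from the middle of the handle, 24.5 mm behind the tip. This face meets the eyelet plate's +y face when the spit is home
- spit_neck (a point): Point of the bare rod just in front of the handle that lies in the notch when seated, 43.5 mm (-y) from the middle of the handle
- knob_axis (a point): On the heat knob's axis, at the top face of its round skirt (56 mm across, 9 mm above the panel). z points out of the panel along the axis (18 deg from vertical, leaning to the grill's front), x up the slope, y as the grill's; it does not turn with the knob. On the skirt stands a straight bar grip 50 mm long, 14 mm wide, 24 mm high, a dark pointer line on one half of its top
- heat_knob (a joint): Heat knob angle, growing clockwise. 0 = off (open circle); marks of one to six dots follow every 0.698 rad (40 deg), a click at each; four dots = 2.793. At 0 the pointer stands 120 deg anticlockwise of knob_axis' x, at 2.793 40 deg clockwise. Off is locked: hold the knob pushed in 5 mm (some 9 N) for the first 0.5 rad, then it springs out. A click takes about 0.2 N m
- peeler: Bystander: black-handled vegetable peeler, 170 mm, left of the spit
- lemon: Bystander: lemon, 83 mm, on the strip in front of the sink
- salt_shaker: Bystander: salt shaker, 44 mm across, 90 mm high, behind the spit

How it is judged (in metres and radians):
On the way, in this order (a step that is already met when the one before it is completed fails the run):
1. the spit is seated in eyelet and notch while the knob is still off (value of joint heat_knob below 0.3 rad and y of spit_collar in the frame of eyelet below 0.01 m and horizontal distance between spit_neck and notch below 0.01 m and z of spit_neck in the frame of notch below 0.004 m), for 0.2 s.
2. the knob is turned to the four-dot mark (value of joint heat_knob between 2.65 and 2.94 rad), for 0.2 s.
At the end, for the whole second after the job is handed in: The spit passes through the eyelet with its collar within 7 mm of the eyelet plate, its neck lies on the floor of the notch (within 4 mm in height), it is at rest, and the heat knob rests at the four-dot click (2.793 rad, within 0.14) (all of step 2 and y of spit_collar in the frame of eyelet below 0.01 m and x of spit_tip in the frame of eyelet between -0.01 and 0.01 m and z of spit_tip in the frame of eyelet between -0.012 and 0.01 m and horizontal distance between spit_neck and notch below 0.01 m and z of spit_neck in the frame of notch between -0.005 and 0.004 m and linear speed of spit below 0.02 m/s); the robot touches nothing.
It fails at once if a bystander (peeler, lemon, salt shaker) is pushed more than 40 mm away (distance of any of peeler, lemon, salt_shaker from where it was at the start of the episode above 0.04 m).
It also fails if it takes over 61 s, if anything falls off the work surface, if the arm or the gripper's body presses on something with over 40 N, if the wrist force passes 120 N, or if a joint passes its speed limit or range.

## Robot

A 6-joint arm with a two-finger parallel gripper is mounted at the origin on a cart in front of the work surface, level with it; the furniture and walls round the work are solid. World frame = base frame: x ahead of the robot, y to its left, z up, the work surface at z = 0. Lengths are in m, angles in degrees, forces in N, time in s.
With the tool pointing down it reaches from about 0.25 to 0.725 m from the base axis. Payload 9.7 kg.
Tool frame: the origin (TCP) lies midway between the tips of the shut fingers; the grasp point (between the pads) lies 19 mm behind it; z points along the fingers, y is the line along which they close (so a half turn about z gives the same grasp; the last joint's range is limited). The gripper opens to 85 mm and grips with 20 to 120 N. Pads are 22 mm wide; open, the fingers measure 114 mm over their backs; the gripper's body (76 mm by 85 mm) begins 54 mm behind the grasp point. The pads swing forward as they close: fully open they stand 13 mm farther back than shut.
Start: joints at [-68.755, 4.979, 10.078, 95.1, 0, 90], TCP at [0.199, -0.513, 0.204] pointing down, gripper open.
Joint ranges: [-179.16, 179.16], [-48.56, 103.87], [-65.8, 70.77], [-126.05, 130.52], [-82.76, 87.17], [-180, 180]. Speed limits (degrees/s): [127.2, 127.2, 147.25, 180, 180, 180].

## Interface

Orientations are given as [roll, pitch, yaw] about the fixed x, y, z axes, in that order (R = Rz(yaw) Ry(pitch) Rx(roll)).
In Python, from workcell import readout, imaging, bot, spotter gives the robot as it stands.
- The arm moves only by the shell command python3 -m jog 'ROWS' [FORCE]. ROWS is JSON, a list of rows, each an object with "rotation": the turn, a rotation vector about the world's x, y, z in degrees, a list of three; "translation": the shift along the world's x, y, z in mm, a list of three; "grip": the finger opening in mm, from 0 to 85.4. In form: [{"rotation": [wx, wy, wz], "translation": [dx, dy, dz], "grip": grip}, ...]. A call has 1 to 20 rows; each row is the pose to reach, as a shift and turn from the pose commanded when the call began; what a row does not reach only later rows make up. A row lasts 1/10 s, in which the tool goes at most 50 mm and 8.59 degrees, less where a joint would pass 70% of its speed; a pose out of reach is approached as far as the arm can. A call with a gripper value outside its range is refused whole. The fingers move at their own pace and stop on an object; FORCE is the grip in N (left out, the last holds). Time passes only in rows, so rows that repeat a pose let the fingers close. It gives the time, the measured TCP pose, the force, the opening and the grip force at its end, in the units of the state.
- readout.get_obs(): the state, without advancing time (a new reading comes with each control period).
- imaging.camera(name): name is "scene" or "top" or "wrist"; returns (picture, depth): 384x512x3 uint8, red, green, blue; 384x512 float32, m along the optical axis (not along the pixel's ray), 0 where there is no reading.
- imaging.camera_info(name): a dict with "vertical_fov" (degrees; the focal length in pixels is half the picture's height over the tangent of half this angle, whatever the lens; pixels are square), "cx", "cy" (the principal point, pixels), "extrinsics" (4x4, takes a point from camera to world coordinates); the wrist camera has in their place "tool_from_camera" (4x4, takes a point from camera to tool coordinates, whose origin is the TCP and whose axes are the flange's). Camera axes: x right, y down, z forward; pixel columns grow to the right and rows downward; lengths in m; the calibration is good to about 2 mm. The wrist camera is an equidistant fisheye: a pixel r from the principal point sees the ray r / f radians off the axis. A picture is of the moment at which its call begins: read the wrist's pose just before it. camera_info takes no time and is no camera call.
- bot.job_done(): hands the job in; it is judged then, once.
Trained networks look in the newest picture that a camera, given by its name, has taken for a name from the list of things; names that differ only in an ending like _2 or _b are one class to them, and where a whole thing is asked for, a point or a joint stands for the part that bears it (a point fixed in the world has none). Each returns a list of dicts, best first, with "confidence" (0 to 1); they miss things now and then, are a little off and sometimes report something else, mostly with a low value. They report only what shows in the picture. A call takes as long as a camera call.
- spotter.spot_in(camera, target): "box" ([centre column, centre row, width, height] in pixels, round what is visible of it).
- spotter.mark_of(camera, target): "uv" ([column, row] in pixels: a listed point, or the origin of a listed thing).
The state is a dict: "time": time; "q": joint angles; "qd": joint speeds; "joint_efforts": joint torques, N m; "ee_pos": TCP position; "tcp_rot": TCP orientation; "wrist_force": force on the tool from outside, world axes, zero at the start; "torque": the same for the moment, N m; "opening": finger opening in m; "grasp_force": force on a finger pad.
Only numpy, scipy, OpenCV 4.12 (cv2) and the standard library are available. Lean on these libraries where they do the work, as an engineer would, in place of code of your own. Each camera call takes 0.05 s, during which the arm holds its last target. There are 200 camera calls.

## Working session

There is one attempt and no reset: what is moved stays moved. The work goes in short steps, Python scripts to look and compute and a shell command to move; the robot and the scene stay as the last step left them, time stands still between calls to the robot, and variables do not carry over. Pictures are saved under pics/ and viewed, at most 10 in all, crops included, and the job is handed in when it is done.

```bash
ls; mkdir -p pics; cat > h.py <<'E'
import numpy as np, cv2
from scipy.spatial.transform import Rotation as R
from workcell import readout, imaging, bot, spotter
def ray(cam,uv):
    i=imaging.camera_info(cam); f=192/np.tan(np.radians(i['vertical_fov']/2))
    d=np.array([(uv[0]-i['cx'])/f,(uv[1]-i['cy'])/f,1.]); return i['extrinsics'],d
def wpt(cam,uv,z):
    T,d=ray(cam,uv); return (T@np.r_[d*z,1])[:3]
def dep(D,uv,r=1):
    u,v=int(round(uv[0])),int(round(uv[1])); p=D[max(0,v-r):v+r+1,max(0,u-r):u+r+1]; p=p[p>0]
    return float(np.median(p)) if p.size else 0
def tri(uv1,uv2,c1='scene',c2='top'):
    A=np.zeros((3,3));b=np.zeros(3)
    for c,uv in((c1,uv1),(c2,uv2)):
        T,d=ray(c,uv); d=T[:3,:3]@d; d/=np.linalg.norm(d); P=np.eye(3)-np.outer(d,d); A+=P;b+=P@T[:3,3]
    return np.linalg.solve(A,b)
E
python3 - <<'E'
from h import *
np.set_printoptions(precision=4,suppress=True)
print(readout.get_obs())
ims=[];uv={}
for c in('scene','top'):
    p,D=imaging.camera(c); np.save(f'pics/{c}_D.npy',D); cv2.imwrite(f'pics/{c}.png',p[...,::-1]); 
    print(c,imaging.camera_info(c))
    for n in ['grill','eyelet','notch','spit','spit_tip','spit_collar','spit_neck','knob_axis','peeler','lemon','salt_shaker']:
        m=spotter.mark_of(c,n)
        if m:
            m=m[0];uv[c,n]=m['uv'];z=dep(D,m['uv']);print(c,n,np.round(m['uv'],1),round(m['confidence'],2),wpt(c,m['uv'],z))
for n in ['grill','eyelet','notch','spit','spit_tip','spit_collar','spit_neck','knob_axis','peeler','lemon','salt_shaker']:
    if ('scene',n) in uv and ('top',n) in uv: print('tri',n,tri(uv['scene',n],uv['top',n]))
E
```

```text
pics
{'time': 0.0, 'q': array([-68.7555,   5.0109,  10.0344,  95.0986,   0.0011,  90.0001]), 'qd': array([-0.0045, -0.0368, -0.0613, -0.034 , -0.0596, -0.1415]), 'joint_efforts': array([ -0.0002, -52.039 ,  46.4803,   0.0163,  -0.    ,   0.    ]), 'ee_pos': array([ 0.1992, -0.5124,  0.2035]), 'tcp_rot': array([-179.9248,   -0.0011,   21.2444]), 'wrist_force': array([ 0.971 , -0.0946, -0.2972]), 'torque': array([-0.0108,  0.0154,  0.0205]), 'grasp_force': 0.0, 'opening': 0.08535208300618662}
scene {'vertical_fov': 45.70523881856744, 'cx': 254.56910156135768, 'cy': 182.15455999422642, 'extrinsics': array([[-0.7715, -0.3885,  0.5038, -0.2588],
       [-0.6357,  0.4399, -0.6343,  1.0815],
       [ 0.0248, -0.8097, -0.5864,  0.9668],
       [ 0.    ,  0.    ,  0.    ,  1.    ]])}
scene grill [274.7 193.1] 0.93 [0.4683 0.0521 0.0117]
scene eyelet [276.5 172.4] 0.88 [0.4677 0.0502 0.0983]
scene notch [253.1 190.3] 0.8 [0.5151 0.1138 0.0354]
scene spit [217.7 252.9] 0.65 [0.4116 0.3997 0.0206]
scene spit_tip [232.8 214.1] 0.49 [ 0.5145  0.2184 -0.0036]
scene spit_collar [229.7 219.5] 0.75 [0
[... 633 characters left out ...]
705 0.0467 0.0442]
top eyelet [300.7 200.9] 0.85 [0.4747 0.049  0.0445]
top notch [260.8 201.1] 0.81 [0.4736 0.1715 0.0095]
top spit_tip [240.  192.4] 0.61 [0.4995 0.2376 0.012 ]
top spit_collar [236.1 191.9] 0.86 [0.5006 0.2498 0.015 ]
top spit_neck [202.7 212.2] 0.86 [0.4349 0.3544 0.0032]
top knob_axis [333.4 200.1] 0.57 [ 0.4753 -0.0412  0.1052]
top salt_shaker [222.2 160.4] 0.56 [0.5896 0.2903 0.0795]
tri grill [0.4735 0.0433 0.0041]
tri eyelet [0.4692 0.0526 0.0991]
tri notch [0.4688 0.1717 0.0912]
tri spit_tip [0.4986 0.237  0.0169]
tri spit_collar [0.501  0.25   0.0011]
tri spit_neck [0.4375 0.3544 0.0229]
tri knob_axis [ 0.4701 -0.0478  0.0915]
tri salt_shaker [0.6026 0.2983 0.0038]
```

```bash
python3 - <<'E'
import cv2
a=cv2.imread('pics/scene.png');b=cv2.imread('pics/top.png')
a=cv2.resize(a[130:330,140:400],None,fx=3,fy=3,interpolation=2)
b=cv2.resize(b[130:280,140:400],None,fx=3,fy=3,interpolation=2)
cv2.imwrite('pics/s1.png',a);cv2.imwrite('pics/t1.png',b)
E
```

```text
(no output)
```

View pics/s1.png

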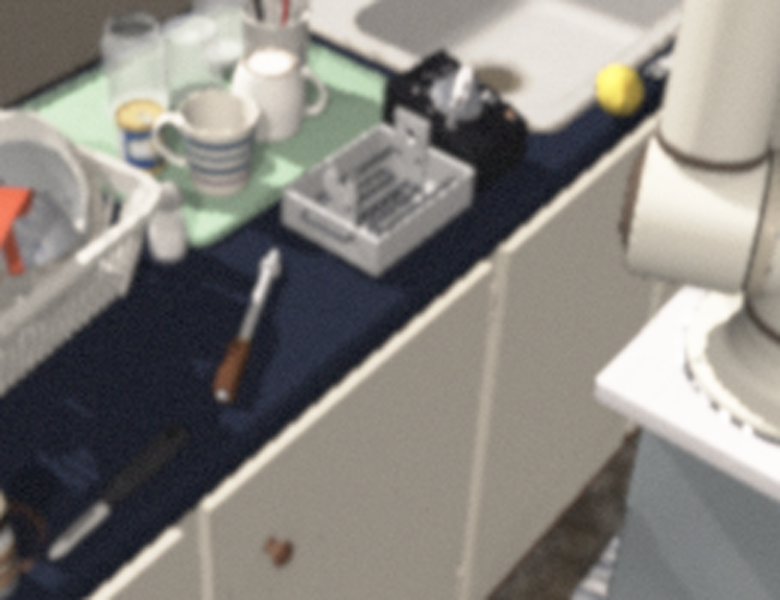

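View pics/t1.png

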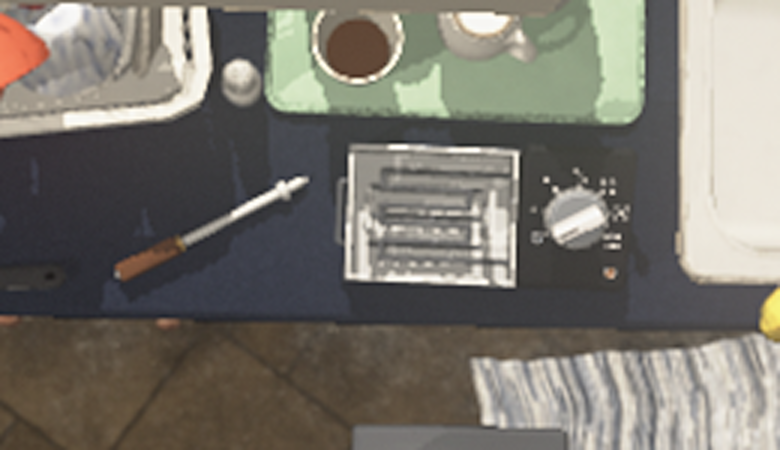

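Scene crop: the grill is at about crop (420,180), with its knob at (458,95). The spit runs from its tip (275,258) to the handle end (222,395). In the top crop the tip is at (307,181), the handle end at (118,275) and the knob at (577,218). I'm moving the wrist camera above the spit and grill.

```bash
python3 -m jog '[{"rotation":[0,0,9],"translation":[0,20,60],"grip":85},{"rotation":[0,0,98],"translation":[220,750,130],"grip":85},{"rotation":[0,0,98],"translation":[220,750,130],"grip":85},{"rotation":[0,0,98],"translation":[220,750,130],"grip":85},{"rotation":[0,0,98],"translation":[220,750,130],"grip":85},{"rotation":[0,0,98],"translation":[220,750,130],"grip":85},{"rotation":[0,0,98],"translation":[220,750,130],"grip":85},{"rotation":[0,0,98],"translation":[220,750,130],"grip":85},{"rotation":[0,0,98],"translation":[220,750,130],"grip":85},{"rotation":[0,0,98],"translation":[220,750,130],"grip":85},{"rotation":[0,0,98],"translation":[220,750,130],"grip":85},{"rotation":[0,0,98],"translation":[220,750,130],"grip":85},{"rotation":[0,0,98],"translation":[220,750,130],"grip":85},{"rotation":[0,0,98],"translation":[220,750,130],"grip":85},{"rotation":[0,0,98],"translation":[220,750,130],"grip":85},{"rotation":[0,0,98],"translation":[220,750,130],"grip":85},{"rotation":[0,0,98],"translation":[220,750,130],"grip":85},{"rotation":[0,0,98],"translation":[220,750,130],"grip":85},{"rotation":[0,0,98],"translation":[220,750,130],"grip":85},{"rotation":[0,0,98],"translation":[220,750,130],"grip":85}]' 60
cat >> h.py <<'E'
def wmat(o): # camera->world for wrist
    T=np.eye(4);T[:3,:3]=R.from_euler('xyz',o['tcp_rot'],degrees=True).as_matrix();T[:3,3]=o['ee_pos']
    return T@np.array(imaging.camera_info('wrist')['tool_from_camera'])
def wray(uv):
    i=imaging.camera_info('wrist'); f=192/np.tan(np.radians(i['vertical_fov']/2))
    a=np.array([uv[0]-i['cx'],uv[1]-i['cy']]); r=np.hypot(*a); t=r/f
    return np.r_[a/max(r,1e-9)*np.sin(t),np.cos(t)]
def wproj(T,p):
    i=imaging.camera_info('wrist'); f=192/np.tan(np.radians(i['vertical_fov']/2))
    c=np.linalg.inv(T)@np.r_[p,1]; t=np.arctan2(np.hypot(c[0],c[1]),c[2]); s=f*t/max(np.hypot(c[0],c[1]),1e-9)
    return np.array([i['cx']+c[0]*s,i['cy']+c[1]*s])
def wpix(T,D,uv):
    d=wray(uv); z=dep(D,uv); return (T@np.r_[d/d[2]*z,1])[:3]
def onz(T,uv,z):
    d=T[:3,:3]@wray(uv); return T[:3,3]+d*(z-T[2,3])/d[2]
def look(name,things):
    o=readout.get_obs();T=wmat(o); p,D=imaging.camera('wrist'); cv2.imwrite(f'pics/{name}.png',p[...,::-1]); np.savez(f'pics/{name}.npz',T=T,D=D)
    out={}
    for n in things:
        m=spotter.mark_of('wrist',n)
        if m and m[0]['confidence']>.3:
            out[n]=m[0]['uv']; print(n,np.round(m[0]['uv'],1),round(m[0]['confidence'],2),np.round(wpix(T,D,m[0]['uv']),4))
    return T,out
E
python3 - <<'E'
from h import *
o=readout.get_obs();print(o['time'],o['ee_pos'],o['tcp_rot'],o['q'],o['opening']);print(imaging.camera_info('wrist'))
look('w1',['eyelet','notch','spit','spit_tip','spit_collar','spit_neck','knob_axis'])
E
```

```text
time: 3.2
ee_pos: [0.4191, 0.2365, 0.3345]
tcp_rot: [180.0, 0.0, 119.2]
wrist_force: [0.3, 0.2, -0.0]
opening: 0.0852
grasp_force: 0.0
3.2 [0.41909246 0.2365031  0.33449974] [1.79980772e+02 9.37504661e-03 1.19204279e+02] [ 2.94431263e+01  7.73040054e-01  2.07097500e+01  1.09917522e+02
 -9.45511824e-03  9.02388444e+01] 0.0851979556846143
{'vertical_fov': 65.70646984690485, 'cx': 256.9712485522699, 'cy': 200.13132513914096, 'tool_from_camera': array([[-4.43075224e-04, -9.61564182e-01, -2.74579910e-01,
         6.87617208e-02],
       [ 9.99999899e-01, -4.45532479e-04, -5.34165295e-05,
        -1.64123021e-04],
       [-7.09708464e-05, -2.74579906e-01,  9.61564283e-01,
        -1.69589279e-01],
       [ 0.00000000e+00,  0.00000000e+00,  0.00000000e+00,
         1.00000000e+00]])}
eyelet [226.2 281.2] 0.96 [0.4681 0.044  0.0805]
notch [229.  283.3] 0.7 [0.474  0.0426 0.0806]
spit [307.6  81. ] 0.75 [0.4268 0.3899 0.0201]
spit_tip [303.4 186.1] 0.67 [0.5115 0.2343 0.0114]
spit_collar [301.  167.6] 0.9 [0.4912 0.2598 0.0116]
spit_neck [306.6 103.2] 0.83 [0.4443 0.3579 0.0138]
knob_axis [202.8 321.3] 0.71 [ 0.4631 -0.0272  0.1159]
```

View pics/w1.png

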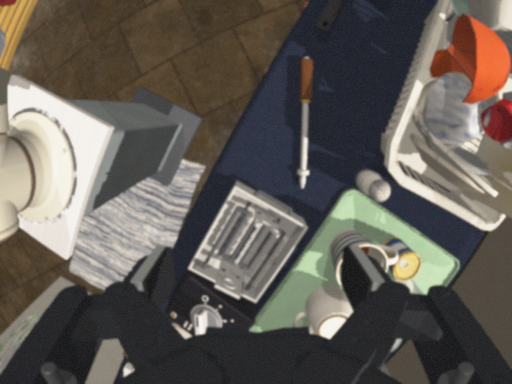

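The wrist view shows the spit from its handle end (308,57), through the handle/rod junction (305,101), to the tip (303,187). The grill pan is at (248,240) and the knob at (205,318).

```bash
python3 - <<'E'
from h import *
d=np.load('pics/w1.npz');T=d['T'];im=cv2.imread('pics/w1.png').astype(int)
for nm,uv in dict(hend=(308,57),junc=(305.5,101),tip=(302.5,187.5)).items(): print(nm,onz(T,uv,.01),wpix(T,d['D'],uv))
# centre of handle (brown) and rod columns per row
pts=[]
hs=cv2.cvtColor(im.astype('uint8'),cv2.COLOR_BGR2HSV)
for v in range(60,185,6):
    r=im[v,290:325]; m=(r[:,2]>r[:,0]+15)if v<98 else (r.sum(1)>300)
    u=np.where(m)[0]+290
    if len(u): p=onz(T,(u.mean(),v),.012);pts.append(p[:2]);print(v,u.min(),u.max(),np.round(p,4))
pts=np.array(pts);c=pts.mean(0);w=np.linalg.svd(pts-c)[2][0];print(c,np.degrees(np.arctan2(w[1],w[0])))
E
```

```text
hend [0.40817018 0.42842618 0.01      ] [0.40857713 0.43077836 0.00119479]
junc [0.44133527 0.36058664 0.01      ] [0.44047449 0.35960065 0.01759449]
tip [0.51176608 0.23124602 0.01      ] [0.51187158 0.23119162 0.00958774]
60 301 312 [0.4085 0.422  0.012 ]
66 300 313 [0.4135 0.4129 0.012 ]
72 300 312 [0.4178 0.4035 0.012 ]
78 300 312 [0.4228 0.3945 0.012 ]
84 300 311 [0.427  0.3852 0.012 ]
90 300 311 [0.432  0.3764 0.012 ]
96 300 311 [0.437  0.3676 0.012 ]
102 303 307 [0.4412 0.3584 0.012 ]
108 303 307 [0.4462 0.3497 0.012 ]
114 303 307 [0.4512 0.341  0.012 ]
120 302 307 [0.4555 0.3319 0.012 ]
126 302 307 [0.4605 0.3233 0.012 ]
132 302 306 [0.4649 0.3142 0.012 ]
138 301 307 [0.4699 0.3055 0.012 ]
144 301 307 [0.475  0.2968 0.012 ]
150 301 307 [0.4802 0.2881 0.012 ]
156 301 307 [0.4854 0.2794 0.012 ]
162 301 307 [0.4906 0.2706 0.012 ]
168 300 306 [0.4944 0.261  0.012 ]
174 299 309 [0.5013 0.253  0.012 ]
180 300 306 [0.5052 0.2432 0.012 ]
[0.45619133 0.33230179] -61.4524957083093
```

```bash
python3 -m jog '[{"rotation":[0,0,-0.7],"translation":[5,160,-215],"grip":60},{"rotation":[0,0,-0.7],"translation":[5,160,-215],"grip":60},{"rotation":[0,0,-0.7],"translation":[5,160,-215],"grip":60},{"rotation":[0,0,-0.7],"translation":[5,160,-215],"grip":60},{"rotation":[0,0,-0.7],"translation":[5,160,-215],"grip":60},{"rotation":[0,0,-0.7],"translation":[5,160,-215],"grip":60},{"rotation":[0,0,-0.7],"translation":[5,160,-215],"grip":60},{"rotation":[0,0,-0.7],"translation":[5,160,-215],"grip":60}]'
python3 - <<'E'
from h import *
o=readout.get_obs();print(o['time'],o['ee_pos'],o['tcp_rot'],o['opening'])
T,u=look('w2',['spit','spit_tip','spit_collar','spit_neck'])
for n in u: print(n,onz(T,u[n],.01))
E
```

```text
time: 4.4
ee_pos: [0.4246, 0.397, 0.1207]
tcp_rot: [179.9, -0.0, 118.5]
wrist_force: [-0.4, -0.6, 0.2]
opening: 0.0601
grasp_force: 0.0
4.4 [0.42463499 0.39701654 0.12070658] [ 1.79944783e+02 -6.16149776e-04  1.18544665e+02] 0.06013128313258625
spit [252.9 193.4] 0.69 [0.422  0.3938 0.021 ]
spit_tip [254.4 336.3] 0.71 [0.419  0.4053 0.2254]
spit_neck [253.2 231. ] 0.88 [0.4407 0.3596 0.0181]
spit [0.42322662 0.39117888 0.01      ]
spit_tip [0.51023332 0.23275514 0.01      ]
spit_neck [0.44215291 0.35664648 0.01      ]
```

View pics/w2.png

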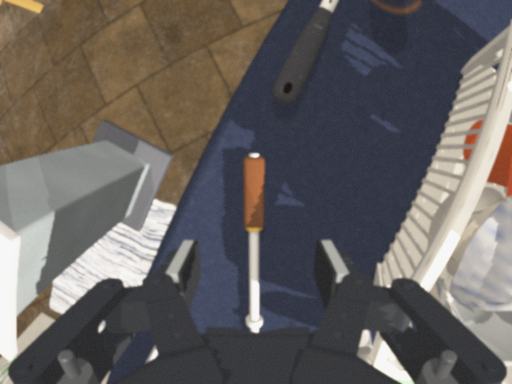

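The handle spans (255,157) to (254,230), centred between the fingers; its top reads 21 mm, so the axis is about 10 mm up. I'm going down to grasp it.

```bash
python3 -m jog '[{"rotation":[0,0,0],"translation":[-2,-4,-60],"grip":60},{"rotation":[0,0,0],"translation":[-2,-4,-90],"grip":60},{"rotation":[0,0,0],"translation":[-2,-4,-105],"grip":60},{"rotation":[0,0,0],"translation":[-2,-4,-116],"grip":60},{"rotation":[0,0,0],"translation":[-2,-4,-116],"grip":60},{"rotation":[0,0,0],"translation":[-2,-4,-116],"grip":5},{"rotation":[0,0,0],"translation":[-2,-4,-116],"grip":5},{"rotation":[0,0,0],"translation":[-2,-4,-116],"grip":5},{"rotation":[0,0,0],"translation":[-2,-4,-116],"grip":5},{"rotation":[0,0,0],"translation":[-2,-4,-116],"grip":5},{"rotation":[0,0,0],"translation":[-2,-4,-116],"grip":5},{"rotation":[0,0,0],"translation":[-2,-4,-116],"grip":5}]' 80
```

```text
time: 5.85
ee_pos: [0.4223, 0.3934, 0.0032]
tcp_rot: [-180.0, -0.0, 118.5]
wrist_force: [-1.1, 0.5, 0.3]
opening: 0.0049
grasp_force: 0.0
```

```bash
python3 - <<'E'
from h import *
o=readout.get_obs();print(o['ee_pos'],o['opening'],o['grasp_force'])
look('w3',['spit','spit_neck'])
E
```

```text
[0.42226487 0.39339201 0.00321899] 0.004905082540776326 0.0
spit [260.  236.4] 0.63 [0.4216 0.3978 0.02  ]
spit_neck [258.9 298.8] 0.59 [0.4431 0.3573 0.0148]
```

View pics/w3.png

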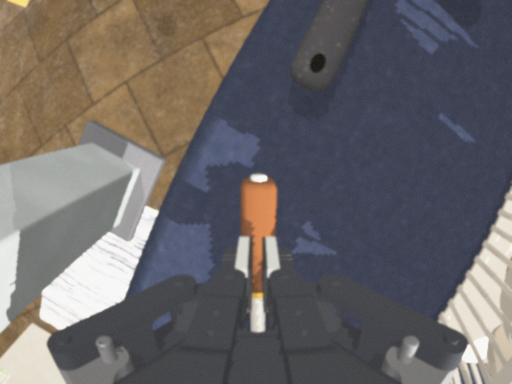

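The view shows the finger pads at (243,255) and (270,255) closed over the handle (36 px wide, (241–277, 215)) without holding it. I'm checking the depth at the fingertips.

```bash
python3 - <<'E'
from h import *
np.set_printoptions(precision=4,suppress=True)
d=np.load('pics/w3.npz');T,D=d['T'],d['D']
for v in (200,225,240,250,260,270,280,290):
    print(v,[tuple(np.round(1000*wpix(T,D,(u,v))).astype(int)) for u in (230,241,246,258,268,274,282)])
E
```

```text
200 [(np.int64(398), np.int64(403), np.int64(0)), (np.int64(403), np.int64(411), np.int64(18)), (np.int64(405), np.int64(413), np.int64(20)), (np.int64(410), np.int64(416), np.int64(21)), (np.int64(415), np.int64(418), np.int64(20)), (np.int64(418), np.int64(420), np.int64(19)), (np.int64(426), np.int64(418), np.int64(0))]
225 [(np.int64(406), np.int64(388), np.int64(0)), (np.int64(410), np.int64(397), np.int64(16)), (np.int64(412), np.int64(400), np.int64(20)), (np.int64(417), np.int64(403), np.int64(20)), (np.int64(422), np.int64(406), np.int64(20)), (np.int64(426), np.int64(407), np.int64(18)), (np.int64(434), np.int64(403), np.int64(-1))]
240 [(np.int64(410), np.int64(379), np.int64(0)), (np.int64(410), np.int64(399), np.int64(40)), (np.int64(412), np.int64(400), np.int64(40)), (np.int64(422), np.int64(395), np.int64(20)), (np.int64(422), np.int64(405), np.int64(39)), (np.int64(424), np.int64(406), np.int64(39)), (np.int64(439), np.int64(395), np.int64(0))]
250 [(np.int64(408), np.int64(393), np.int64(42)), (np.int64(411), np.int64(399), np.int64(50)), (np.int64(413), np.int64(40
[... 810 characters left out ...]
 (np.int64(425), np.int64(409), np.int64(73))]
280 [(np.int64(408), np.int64(398), np.int64(78)), (np.int64(412), np.int64(400), np.int64(78)), (np.int64(415), np.int64(396), np.int64(70)), (np.int64(434), np.int64(372), np.int64(20)), (np.int64(423), np.int64(401), np.int64(70)), (np.int64(422), np.int64(406), np.int64(78)), (np.int64(425), np.int64(407), np.int64(78))]
290 [(np.int64(409), np.int64(398), np.int64(85)), (np.int64(412), np.int64(401), np.int64(85)), (np.int64(416), np.int64(396), np.int64(76)), (np.int64(438), np.int64(366), np.int64(20)), (np.int64(423), np.int64(400), np.int64(76)), (np.int64(422), np.int64(406), np.int64(85)), (np.int64(425), np.int64(407), np.int64(85))]
```

```bash
python3 - <<'E'
from h import *
np.set_printoptions(precision=4,suppress=True)
Tc=np.array(imaging.camera_info('wrist')['tool_from_camera'])
for n in('w1','w2','w3'):
    D=np.load(f'pics/{n}.npz')['D']; best=[]
    for v in range(180,383):
        for u in range(0,512,2):
            z=D[v,u]
            if z>0:
                d=wray((u,v)); p=(Tc@np.r_[d/d[2]*z,1])[:3]
                if abs(p[0])<.014 and abs(p[1])<.06 and p[2]<.012 : best.append((p[2],p[0],p[1],u,v,z))
    best=np.array(best); print(n,len(best)); 
    if len(best): b=best[np.argsort(-best[:,0])]; print(b[:8:2]); print(b[b[:,2]>0][:4:2],b[b[:,2]<0][:4:2])
E
```

```text
Traceback (most recent call last):
  File "h.py", line 21, in wray
    i=imaging.camera_info('wrist'); f=192/np.tan(np.radians(i['vertical_fov']/2))
ValueError: time passes only in moves, steps and waits
```

```bash
sed -i 's/^from workcell import.*/&\nimport functools\nci=functools.lru_cache(None)(imaging.camera_info)/; s/imaging\.camera_info(/ci(/; ' h.py; sed -i 's/lru_cache(None)(ci(/lru_cache(None)(imaging.camera_info/;' h.py; sed -n 1,8p h.py; python3 - <<'E'
from h import *
np.set_printoptions(precision=4,suppress=True)
Tc=np.array(ci('wrist')['tool_from_camera'])
for n in('w1','w2','w3'):
    D=np.load(f'pics/{n}.npz')['D']; best=[]
    for v in range(180,383,2):
        for u in range(0,512,2):
            z=D[v,u]
            if z>0:
                d=wray((u,v)); p=(Tc@np.r_[d/d[2]*z,1])[:3]
                if abs(p[0])<.014 and abs(p[1])<.06 and p[2]<.012 : best.append((p[2],p[0],p[1],u,v,z))
    best=np.array(best); print(n,len(best)); 
    if len(best): b=best[np.argsort(-best[:,0])]; print(b[b[:,2]>0][:10:3]);print(b[b[:,2]<0][:10:3])
print(readout.get_obs()['time'])
E
```

```text
import numpy as np, cv2
from scipy.spatial.transform import Rotation as R
from workcell import readout, imaging, bot, spotter
import functools
ci=functools.lru_cache(None)(imaging.camera_info)
def ray(cam,uv):
    i=ci(cam); f=192/np.tan(np.radians(i['vertical_fov']/2))
    d=np.array([(uv[0]-i['cx'])/f,(uv[1]-i['cy'])/f,1.]); return i['extrinsics'],d
w1 4716
[[ -0.039    0.0022   0.0426 342.     256.       0.1438]
 [ -0.0405  -0.0005   0.0426 342.     262.       0.1432]
 [ -0.0409  -0.0014   0.0426 342.     264.       0.143 ]
 [ -0.0414  -0.0057   0.0419 340.     272.       0.1437]]
[[ -0.0401   0.0028  -0.0426 172.     256.       0.1427]
 [ -0.0406   0.0008  -0.0427 172.     260.       0.1427]
 [ -0.0412   0.0077  -0.0428 170.     248.       0.1402]
 [ -0.0421  -0.0076  -0.0423 174.     276.       0.1435]]
w2 6446
[[ -0.0327  -0.0077   0.03   314.     268.       0.1526]
 [ -0.0338   0.0057   0.0298 316.     246.       0.1479]
 [ -0.034    0.0036   0.0299 316.     250.       0.1483]
 [ -0.0348   0.0073   0.0295 316.     244.       0.1464]]
[[ -0.0324  -0.0066  -0.0303 200.     266.       0.1526]
 [ -0.033    0.0076  -0.0301 198.     242.       0.1481]
 [ -0.0338   0.0069  -0.0301 198.     244.       0.1476]
 [ -0.035    0.0052  -0.03   198.     248.       0.1469]]
w3 8838
[[  0.0053   0.0045   0.0257 298.     222.       0.1858]
 [  0.0051   0.0014   0.0589 348.     226.       0.1865]
 [  0.005    0.0006   0.0245 296.     228.       0.1866]
 [  0.0049  -0.011    0.0477 330.     244.       0.1897]]
[[  0.007    0.0104  -0.0589 166.     212.       0.1859]
 [  0.0065   0.0119  -0.0572 168.     210.       0.1849]
 [  0.0056   0.0081  -0.0573 168.     216.       0.1851]
 [  0.0054   0.0136  -0.0527 174.     208.       0.1834]]
6.0
```

The depth shows the fingertips about 33 mm behind the reported TCP, so they closed above the handle. I'm reopening and going lower in small steps while watching the force.

```bash
python3 -m jog '[{"rotation":[0,0,0],"translation":[0,0,0],"grip":60},{"rotation":[0,0,0],"translation":[0,0,0],"grip":60},{"rotation":[0,0,0],"translation":[0,0,0],"grip":60},{"rotation":[0,0,0],"translation":[0,0,0],"grip":60},{"rotation":[0,0,0],"translation":[0,0,-10],"grip":60},{"rotation":[0,0,0],"translation":[0,0,-18],"grip":60},{"rotation":[0,0,0],"translation":[0,0,-22],"grip":60},{"rotation":[0,0,0],"translation":[0,0,-22],"grip":60}]' 80
python3 - <<'E'
from h import *
o=readout.get_obs();print(o['ee_pos'],o['opening'],o['grasp_force'],o['wrist_force'])
T,_=look('w4',['spit']); D=np.load('pics/w4.npz')['D']
for v in (236,240,246,252,260): print(v,[tuple((1000*wpix(T,D,(u,v))).round().astype(int).tolist()) for u in (188,194,200,206,308,314,320)])
E
```

```text
time: 6.8
ee_pos: [0.4217, 0.3929, -0.0201]
tcp_rot: [-179.9, 0.0, 118.5]
wrist_force: [0.0, 0.3, 0.7]
opening: 0.06
grasp_force: 0.0
[ 0.42172802  0.39287259 -0.02005428] 0.05995244175387492 0.0 [0.02946561 0.31907968 0.66451263]
spit [263.  252.6] 0.91 [0.4216 0.399  0.02  ]
236 [(385, 379, 0), (388, 381, 0), (391, 383, 0), (394, 384, -1), (444, 411, 0), (447, 413, 0), (450, 414, 0)]
240 [(386, 377, 1), (389, 379, 0), (392, 380, 0), (395, 382, 0), (445, 409, 0), (448, 410, -1), (451, 412, 0)]
246 [(388, 386, 24), (391, 387, 22), (394, 377, -1), (397, 379, 0), (447, 406, 0), (450, 407, 0), (443, 416, 22)]
252 [(389, 387, 30), (392, 385, 23), (395, 374, 1), (398, 375, 0), (449, 403, 0), (452, 404, 0), (445, 413, 23)]
260 [(391, 387, 36), (394, 381, 24), (398, 369, 0), (401, 371, 0), (452, 398, 0), (455, 400, 0), (447, 410, 24)]
```

```bash
python3 -m jog '[{"rotation":[0,0,0],"translation":[0,0,-5],"grip":60},{"rotation":[0,0,0],"translation":[0,0,-8],"grip":60},{"rotation":[0,0,0],"translation":[0,0,-8],"grip":60}]' 80
python3 - <<'E'
from h import *
o=readout.get_obs();print(o['ee_pos'],o['opening'],o['grasp_force'],o['wrist_force'])
T,_=look('w5',['spit']); D=np.load('pics/w5.npz')['D']
for u in (186,190,194,198,202): print(u,[(v,tuple((1000*wpix(T,D,(u,v))).round().astype(int).tolist())) for v in range(240,272,4)])
E
```

```text
time: 7.2
ee_pos: [0.422, 0.3931, -0.0274]
tcp_rot: [-180.0, 0.0, 118.5]
wrist_force: [-0.9, -0.7, -0.1]
opening: 0.0599
grasp_force: 0.0
[ 0.4220412   0.39314266 -0.02741691] 0.05993476601548907 0.0 [-0.85365975 -0.67264031 -0.08581809]
spit [259.8 259.6] 0.65 [0.4204 0.3986 0.0203]
186 [(240, (386, 380, 0)), (244, (387, 386, 14)), (248, (388, 386, 18)), (252, (389, 387, 23)), (256, (390, 387, 27)), (260, (390, 388, 31)), (264, (391, 387, 33)), (268, (392, 386, 34))]
190 [(240, (388, 382, 0)), (244, (389, 386, 14)), (248, (390, 387, 18)), (252, (390, 388, 23)), (256, (391, 386, 24)), (260, (392, 386, 26)), (264, (393, 384, 26)), (268, (394, 382, 27))]
194 [(240, (390, 383, 0)), (244, (390, 387, 13)), (248, (391, 387, 16)), (252, (392, 385, 17)), (256, (393, 383, 17)), (260, (394, 382, 18)), (264, (395, 380, 18)), (268, (395, 379, 20))]
198 [(240, (392, 384, 0)), (244, (392, 385, 7)), (248, (393, 383, 7)), (252, (394, 381, 8)), (256, (395, 379, 8)), (260, (396, 378, 9)), (264, (397, 376, 10)), (268, (398, 374, 10))]
202 [(240, (393, 385, 0)), (244, (394, 383, 0)), (248, (395, 380, 0)), (252, (396, 378, 0)), (256, (397, 376, -1)), (260, (398, 374, -1)), (264, (399, 371, -1)), (268, (400, 369, 0))]
```

View pics/w5.png

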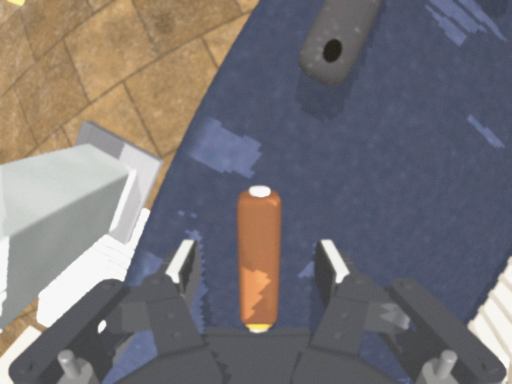

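Now the pads (185,262) and (330,262) straddle the handle ((238–281), 187–322), with the tips about 6 mm above the table. I'm closing here.

```bash
python3 -m jog '[{"rotation":[0,0,0],"translation":[0,0,0],"grip":5},{"rotation":[0,0,0],"translation":[0,0,0],"grip":5},{"rotation":[0,0,0],"translation":[0,0,0],"grip":5},{"rotation":[0,0,0],"translation":[0,0,0],"grip":5},{"rotation":[0,0,0],"translation":[0,0,0],"grip":5},{"rotation":[0,0,0],"translation":[0,0,0],"grip":5},{"rotation":[0,0,0],"translation":[0,0,0],"grip":5}]' 80
python3 - <<'E'
from h import *
T,u=look('w6',['spit','spit_neck'])
print(T)
E
```

```text
time: 8.0
ee_pos: [0.4224, 0.3935, -0.0265]
tcp_rot: [180.0, -0.0, 118.5]
wrist_force: [-1.2, -0.4, 5.6]
opening: 0.0184
grasp_force: 78.7
spit [258.4 259.8] 0.65 [0.4205 0.3981 0.0202]
spit_neck [260.1 324.8] 0.95 [0.441  0.3625 0.0179]
[[ 8.78654482e-01  4.58990074e-01  1.31508223e-01  3.89370629e-01]
 [ 4.77457857e-01 -8.44981078e-01 -2.40916943e-01  4.53784909e-01]
 [ 5.43474495e-04  2.74472386e-01 -9.61594828e-01  1.43118646e-01]
 [ 0.00000000e+00  0.00000000e+00  0.00000000e+00  1.00000000e+00]]
```

```bash
python3 - <<'E'
from h import *
print((R.from_euler('x',10,degrees=True)*R.from_euler('z',-28.5,degrees=True)).as_rotvec(degrees=True))
T=np.load('pics/w6.npz')['T']
print(onz(T,(260,190),.019),onz(T,(259,326),.015))
E
```

```text
[  9.7927497    2.48704159 -28.4270155 ]
[0.40532616 0.42729214 0.019     ] [0.44207752 0.35926133 0.015     ]
```

```bash
python3 -m jog '[{"rotation":[0,0,0],"translation":[0,0,20],"grip":5},{"rotation":[0,0,0],"translation":[0,0,60],"grip":5},{"rotation":[0,0,0],"translation":[0,0,105],"grip":5},{"rotation":[0,0,0],"translation":[0,0,155],"grip":5},{"rotation":[9.8,2.5,-28.4],"translation":[46,-117,210],"grip":5},{"rotation":[9.8,2.5,-28.4],"translation":[46,-117,210],"grip":5},{"rotation":[9.8,2.5,-28.4],"translation":[46,-117,210],"grip":5},{"rotation":[9.8,2.5,-28.4],"translation":[46,-117,210],"grip":5},{"rotation":[9.8,2.5,-28.4],"translation":[46,-117,210],"grip":5},{"rotation":[9.8,2.5,-28.4],"translation":[46,-117,210],"grip":5},{"rotation":[9.8,2.5,-28.4],"translation":[46,-117,210],"grip":5}]'
python3 - <<'E'
from h import *
np.set_printoptions(precision=4,suppress=True)
o=readout.get_obs();print(o['ee_pos'],o['opening'])
uv={}
N=['eyelet','notch','spit_tip','spit_collar','spit_neck','knob_axis']
for c in('scene','top'):
    p,D=imaging.camera(c); np.save(f'pics/{c}2_D.npy',D); cv2.imwrite(f'pics/{c}2.png',p[...,::-1])
    for n in N:
        m=spotter.mark_of(c,n)
        if m: uv[c,n]=m[0]['uv'];print(c,n,np.round(m[0]['uv'],1),round(m[0]['confidence'],2),wpt(c,m[0]['uv'],dep(D,m[0]['uv'])))
for n in N:
    if ('scene',n) in uv and ('top',n) in uv: print('tri',n,tri(uv['scene',n],uv['top',n]))
a=cv2.resize(cv2.imread('pics/scene2.png')[120:240,200:340],None,fx=4,fy=4,interpolation=2)
b=cv2.resize(cv2.imread('pics/top2.png')[150:250,200:360],None,fx=4,fy=4,interpolation=2)
b=cv2.copyMakeBorder(b,0,0,0,640-b.shape[1],0);a=cv2.copyMakeBorder(a,0,0,0,640-a.shape[1],0)
cv2.imwrite('pics/st2.png',cv2.resize(np.vstack([a,b]),None,fx=.68,fy=.68,interpolation=3))
E
```

```text
time: 9.25
ee_pos: [0.4678, 0.277, 0.1824]
tcp_rot: [-179.9, -10.0, 90.2]
wrist_force: [0.2, -0.5, -1.6]
opening: 0.0181
grasp_force: 78.6
[0.4678 0.277  0.1824] 0.018104434088234523
scene eyelet [275.8 174.2] 0.72 [0.4923 0.0188 0.0631]
scene notch [251. 188.] 0.6 [0.4823 0.1661 0.0906]
scene spit_tip [275.5 155. ] 0.46 [ 0.5244 -0.0175  0.1112]
scene spit_collar [268.5 159.8] 0.7 [0.5301 0.0145 0.1043]
scene spit_neck [242.4 166.1] 0.64 [0.4398 0.26   0.2418]
scene knob_axis [296.  161.2] 0.5 [ 0.4575 -0.0486  0.0992]
top eyelet [303. 197.] 0.81 [0.4827 0.048  0.1038]
top notch [261.  200.1] 0.67 [0.4352 0.1722 0.6807]
top spit_tip [292.3 203.7] 0.6 [0.4673 0.0722 0.0121]
top spit_collar [283.2 200.6] 0.58 [0.4649 0.1111 0.1995]
top knob_axis [333.7 202.6] 0.81 [ 0.467  -0.0391  0.1229]
tri eyelet [0.4806 0.0432 0.0817]
tri notch [0.4734 0.1727 0.0984]
tri spit_tip [0.4554 0.0839 0.1889]
tri spit_collar [0.464  0.1084 0.179 ]
tri knob_axis [ 0.4635 -0.0468  0.0977]
```

View pics/st2.png

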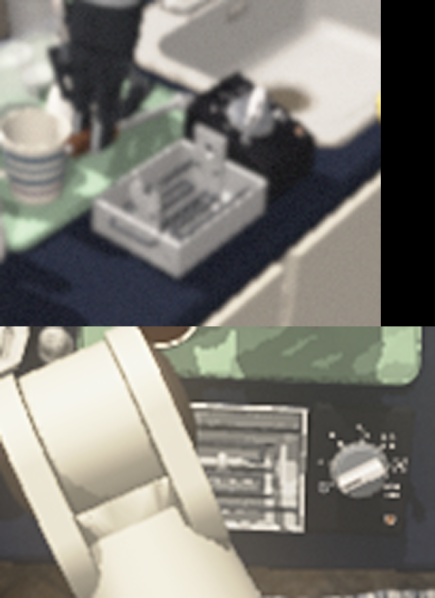

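The scene view shows the spit held at about (80,135), above the grill. The arm hides it in the top view, where the knob is at (360,470). I'm fitting the grill pose from the depth maps.

```bash
cat > cloud.py <<'E'
from h import *
np.set_printoptions(precision=4,suppress=True)
V,U=np.mgrid[0:384,0:512]
def cw(n):
    d=np.load(f'pics/{n}.npz');T,D=d['T'],d['D'];i=ci('wrist');f=192/np.tan(np.radians(i['vertical_fov']/2))
    a=U-i['cx'];b=V-i['cy'];r=np.hypot(a,b)+1e-9;t=r/f;k=np.tan(t)/r
    P=np.stack([a*k*D,b*k*D,D],-1)[D>0];return P@T[:3,:3].T+T[:3,3]
def cf(c,file):
    D=np.load(file);i=ci(c);f=192/np.tan(np.radians(i['vertical_fov']/2));T=i['extrinsics']
    P=np.stack([(U-i['cx'])/f*D,(V-i['cy'])/f*D,D],-1)[D>0];return P@T[:3,:3].T+T[:3,3]
E
python3 - <<'E'
from cloud import *
for nm,P in(('w1',cw('w1')),('top',cf('top','pics/top_D.npy')),('scene',cf('scene','pics/scene_D.npy'))):
    m=(P[:,0]>.38)&(P[:,0]<.56)&(P[:,1]>-.12)&(P[:,1]<.23);P=P[m]
    print(nm,len(P))
    for a,s in(('eye',(P[:,1]>.03)&(P[:,1]<.075)&(P[:,2]>.07)),('eyetop',(P[:,1]>.03)&(P[:,1]<.075)&(P[:,2]>.104)&(P[:,2]<.118)),('not',(P[:,1]>.14)&(P[:,1]<.2)&(P[:,2]>.07)),('rim',(P[:,1]>.02)&(P[:,2]>.046)&(P[:,2]<.06))):
        Q=P[s]
        if len(Q)>3: print(a,len(Q),'x',np.percentile(Q[:,0],[1,5,50,95,99]),'y',np.percentile(Q[:,1],[1,5,50,95,99]),'z',np.percentile(Q[:,2],[5,50,99]))
    # front/back and end walls of rim: x extents per y slab (yaw)
    Q=P[(P[:,2]>.046)&(P[:,2]<.06)]
    for y in np.arange(.04,.2,.02):
        q=Q[abs(Q[:,1]-y)<.01]
        if len(q)>3: print('  y%.2f'%y,q[:,0].min(),q[:,0].max())
E
```

```text
w1 17252
eye 394 x [0.4503 0.4514 0.4725 0.4919 0.4936] y [0.0421 0.0433 0.0471 0.0491 0.0497] z [0.0722 0.0966 0.1113]
eyetop 124 x [0.4505 0.4522 0.4719 0.4914 0.4929] y [0.0419 0.0424 0.0464 0.048  0.0482] z [0.1048 0.1092 0.1116]
not 204 x [0.4542 0.4547 0.4741 0.4917 0.4934] y [0.1617 0.1626 0.1661 0.1671 0.1674] z [0.0726 0.0867 0.1079]
rim 980 x [0.4031 0.4045 0.4731 0.5412 0.5428] y [0.022  0.0367 0.1371 0.1852 0.1862] z [0.0478 0.0528 0.0595]
  y0.04 0.401978149267051 0.5412947419850007
  y0.06 0.4025157195978025 0.5407998845517936
  y0.08 0.4027251580256002 0.5415738678599681
  y0.10 0.4031816383457112 0.541910835997893
  y0.12 0.4039668193091818 0.5432454338667816
  y0.14 0.40535985304348343 0.5432726450224399
  y0.16 0.4056369316135968 0.5435732263941055
  y0.18 0.4061744366833777 0.5434794215065286
top 32620
eye 1400 x [0.4598 0.5582 0.5589 0.5595 0.5598] y [0.0455 0.0646 0.0697 0.0744 0.0749] z [0.6286 0.9576 1.061 ]
eyetop 26 x [0.4501 0.4508 0.4707 0.4901 0.4911] y [0.0427 0.0428 0.0455 0.0481 0.0484] z [0.1059 0.1095 0.1139]
not 7762 x [0.5581 0.5584 0.5589 0.5595 0.
[... 675 characters left out ...]
etop 27 x [0.4449 0.4466 0.4668 0.4864 0.4897] y [0.0396 0.0416 0.0479 0.0516 0.0525] z [0.1047 0.1084 0.1123]
not 382 x [0.4526 0.4593 0.5577 0.5597 0.5599] y [0.1404 0.1435 0.1685 0.1957 0.1987] z [0.0781 0.6232 0.6598]
rim 296 x [0.3995 0.4011 0.4662 0.5383 0.5403] y [0.0205 0.025  0.1334 0.1879 0.1904] z [0.0464 0.0515 0.0589]
  y0.04 0.399026970112822 0.5391360388145969
  y0.06 0.39914474981388753 0.5390196985138691
  y0.08 0.40066280156647044 0.5424534072838876
  y0.10 0.4005971880062484 0.538974159263305
  y0.12 0.3996019923420318 0.5371516144990311
  y0.14 0.40026927859498623 0.5428056594684971
  y0.16 0.4014769292016556 0.541878006403061
  y0.18 0.4023024489326091 0.5402460362865189
```

```bash
python3 - <<'E'
from cloud import *
P=cf('scene','pics/scene2_D.npy')
m=(abs(P[:,0]-.465)<.03)&(P[:,1]>.05)&(P[:,1]<.25)&(P[:,2]>.14)&(P[:,2]<.25);P=P[m];P=P[np.argsort(P[:,1])]
print(len(P));print(P[::max(1,len(P)//40)])
Rm=R.from_euler('xyz',[-179.9,-10,90.2],degrees=True).as_matrix();tc=np.array([.4678,.277,.1824])
C=tc-.0365*Rm[:,2]-.0008*Rm[:,0];print(Rm,'C',C,'tip',C-.1855*Rm[:,0],'collar',C-.161*Rm[:,0])
# knob from w1
Q=cw('w1');Q=Q[(abs(Q[:,0]-.47)<.08)&(abs(Q[:,1]+.045)<.06)&(Q[:,2]>.06)]
print(len(Q),Q.min(0),Q.max(0))
Q=cf('top','pics/top_D.npy');Q=Q[(abs(Q[:,0]-.47)<.085)&(abs(Q[:,1]+.04)<.065)&(Q[:,2]>.05)&(Q[:,2]<.15)]
# panel: slope 18deg; height above panel
A=np.c_[Q[:,:2],np.ones(len(Q))];w=np.ones(len(Q),bool)
for _ in range(8):
    s=np.linalg.lstsq(A[w],Q[w,2],rcond=None)[0];r=Q[:,2]-A@s;w=(r<.004)&(r>-.006)
print('plane',s,np.degrees(np.arctan(s[:2])),w.sum())
r=r*np.cos(np.arctan(np.hypot(*s[:2])))
k=Q[r>.006];print('knob',len(k),k.mean(0),k.min(0),k.max(0));b=Q[r>.024];print('bar',len(b),b.mean(0),np.median(r[r>.024]))
if len(b)>3:
    c=b[:,:2]-b[:,:2].mean(0);w=np.linalg.svd(c)[2][0];print(np.degrees(np.arctan2(w[1],w[0])),np.ptp(c@w),np.ptp(c@[-w[1],w[0]]))
E
```

```text
119
[[0.4676 0.087  0.185 ]
 [0.4672 0.0982 0.1905]
 [0.4618 0.0997 0.186 ]
 [0.4607 0.1014 0.1911]
 [0.4611 0.106  0.1894]
 [0.46   0.1127 0.193 ]
 [0.4586 0.114  0.1868]
 [0.4659 0.1157 0.1994]
 [0.4646 0.1172 0.197 ]
 [0.4599 0.1181 0.1957]
 [0.4675 0.1188 0.2002]
 [0.4711 0.119  0.1951]
 [0.4702 0.1193 0.1806]
 [0.4578 0.1201 0.1864]
 [0.4615 0.1204 0.1849]
 [0.4561 0.1226 0.1921]
 [0.463  0.1243 0.1973]
 [0.4612 0.1262 0.1916]
 [0.465  0.1266 0.1939]
 [0.466  0.1307 0.1991]
 [0.4628 0.1342 0.1911]
 [0.4605 0.1375 0.1974]
 [0.4663 0.1403 0.2   ]
 [0.4635 0.1433 0.1915]
 [0.4626 0.1449 0.2001]
 [0.4686 0.1473 0.1987]
 [0.4615 0.1511 0.1999]
 [0.4624 0.155  0.2014]
 [0.4613 0.1563 0.1989]
 [0.4618 0.1605 0.2007]
 [0.4673 0.1637 0.2036]
 [0.4618 0.1654 0.1995]
 [0.4643 0.1672 0.2029]
 [0.4612 0.1711 0.2026]
 [0.4651 0.1761 0.2069]
 [0.4622 0.1795 0.2062]
 [0.4646 0.1815 0.2062]
 [0.4634 0.1828 0.2037]
 [0.4617 0.1847 0.2018]
 [0.4665 0.1887 0.2089]
 [0.4614 0.1899 0.2045]
 [0.4617 0.1944 0.2066]
 [0.4593 0.1972 0.2054]
 [0.4621 0.1986 0.2049]
 [0.4626 0.2026 0.2031]
 [0.4613 0.2042 0.2081]
 [0.4656 0.2085 0.2119]
 [0.4605 0.21   0.2113]
 [0.4652 0.2137 0.2111]
 [0.4597 0.2155 0.2144]
 [0.463  0.2162 0.2097]
 [0.4633 0.2205 0.2118]
 [0.4633 0.225  0.214 ]
 [0.4617 0.2268 0.2085]
 [0.4587 0.235  0.2176]
 [0.4562 0.2379 0.2131]
 [0.4564 0.2422 0.2223]
 [0.4554 0.2433 0.2162]
 [0.4568 0.2461 0.2134]
 [0.4563 0.2466 0.2068]]
[[-0.0034  1.     -0.0024]
 [ 0.9848  0.0038  0.1736]
 [ 0.1736 -0.0017 -0.9848]] C [0.4679 0.2699 0.2182] tip [0.4685 0.0872 0.186 ] collar [0.4684 0.1113 0.1902]
3327 [ 0.3988 -0.0942  0.06  ] [0.5422 0.015  0.1265]
plane [ 0.3215 -0.0052 -0.0587] [17.8231 -0.2954] 1306
knob 277 [ 0.4663 -0.0381  0.1096] [ 0.409  -0.0893  0.0794] [0.5293 0.0087 0.1312]
bar 90 [ 0.4587 -0.0366  0.1228] 0.03236666618492991
-62.587146653206226 0.04764777168452691 0.015580787977416372
```

The measured spit pose agrees with the expected one: tip about (0.468, 0.087, 0.186), tilt 10°. The eyelet fits at (0.471, 0.0455) with a grill yaw of about −1.4°. I'm moving to the pre-entry pose.

```bash
python3 -m jog '[{"rotation":[0,0,-1.5],"translation":[8,-20,-40],"grip":5},{"rotation":[0,0,-1.5],"translation":[8,-20,-70],"grip":5},{"rotation":[0,0,-1.5],"translation":[8,-20,-85],"grip":5},{"rotation":[0,0,-1.5],"translation":[8,-20,-95],"grip":5},{"rotation":[0,0,-1.5],"translation":[8,-20,-95],"grip":5},{"rotation":[0,0,-1.5],"translation":[8,-20,-95],"grip":5}]'
cat > where.py <<'E'
from cloud import *
def spit():
    o=readout.get_obs();Rm=R.from_euler('xyz',o['tcp_rot'],degrees=True).as_matrix()
    C=o['ee_pos']-.0365*Rm[:,2]-.0008*Rm[:,0];x=Rm[:,0];print('t',o['time'],'tcp',o['ee_pos'],o['tcp_rot'],'dir',x,'F',o['wrist_force'])
    for n,l in(('tip',.1855),('collar',.161),('neck',.0435)): print(n,C-l*x)
    p=C+x*((.0455-C[1])/x[1]);print('axis at eyelet',p)
if __name__=='__main__': spit()
E
python3 - <<'E'
from where import *
spit()
p,D=imaging.camera('scene');np.save('pics/scene3_D.npy',D);cv2.imwrite('pics/scene3.png',p[...,::-1])
cv2.imwrite('pics/s3.png',cv2.resize(p[130:230,210:320,::-1],None,fx=6,fy=6,interpolation=2))
P=cf('scene','pics/scene3_D.npy');P=P[(abs(P[:,0]-.47)<.012)&(P[:,1]>.055)&(P[:,1]<.16)&(P[:,2]>.075)&(P[:,2]<.13)]
for y in np.arange(.06,.16,.01):
    q=P[abs(P[:,1]-y)<.005]
    if len(q):print('%.2f'%y,len(q),q.mean(0))
E
```

```text
time: 10.55
ee_pos: [0.4768, 0.2569, 0.0895]
tcp_rot: [179.9, -10.1, 88.6]
wrist_force: [0.9, 0.1, -1.8]
opening: 0.0179
grasp_force: 78.5
t 10.55 tcp [0.4768 0.2569 0.0895] [179.918  -10.0513  88.61  ] dir [0.0239 0.9844 0.1745] F [ 0.8553  0.078  -1.7566]
tip [0.4721 0.0671 0.0929]
collar [0.4727 0.0912 0.0972]
neck [0.4755 0.2069 0.1177]
axis at eyelet [0.4716 0.0455 0.0891]
0.07 1 [0.4687 0.0733 0.0953]
0.08 7 [0.4694 0.0802 0.0956]
0.09 4 [0.4647 0.0937 0.1008]
0.10 16 [0.4691 0.0991 0.0996]
0.11 5 [0.4651 0.1074 0.1013]
0.12 9 [0.4672 0.1185 0.1039]
0.13 7 [0.4688 0.1307 0.1063]
0.14 7 [0.4686 0.1413 0.1081]
0.15 7 [0.4691 0.151  0.1092]
```

View pics/s3.png

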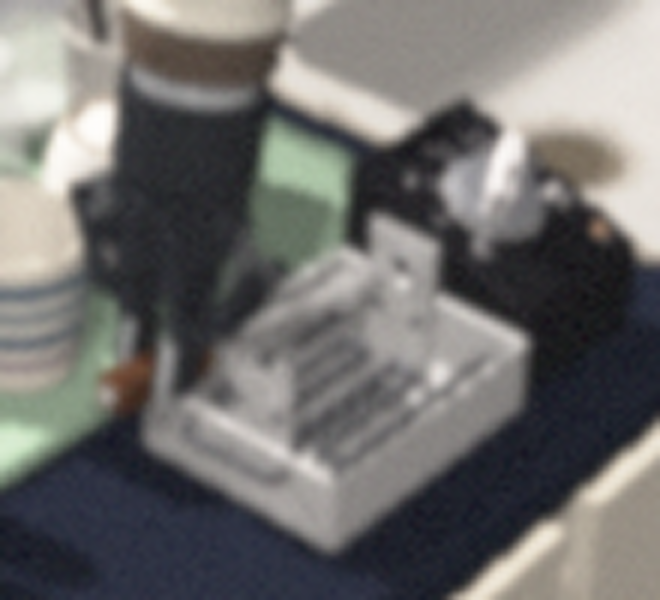

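The spit sits level with the eyelet hole (crop (403,265)), with its rod over the notch plate (265,380). I'm threading it slowly.

```bash
python3 -m jog '[{"rotation":[0,0,0],"translation":[0,-5,-3],"grip":5},{"rotation":[0,0,0],"translation":[0,-10,-4],"grip":5},{"rotation":[0,0,0],"translation":[0,-15,-5],"grip":5},{"rotation":[0,0,0],"translation":[-1,-20,-6],"grip":5},{"rotation":[0,0,0],"translation":[-1,-25,-7],"grip":5},{"rotation":[0,0,0],"translation":[-1,-30,-7.5],"grip":5},{"rotation":[0,0,0],"translation":[-1,-30,-7.5],"grip":5}]'; python3 where.py
```

```text
time: 11.3
ee_pos: [0.4753, 0.2257, 0.0806]
tcp_rot: [-180.0, -10.0, 88.5]
wrist_force: [0.4, 0.4, -1.3]
opening: 0.0186
grasp_force: 78.5
t 11.3 tcp [0.4753 0.2257 0.0806] [-179.9939  -10.0011   88.5313] dir [0.0252 0.9845 0.1737] F [ 0.3879  0.4179 -1.2809]
tip [0.4704 0.036  0.0842]
collar [0.4711 0.0601 0.0885]
neck [0.474  0.1758 0.1089]
axis at eyelet [0.4707 0.0455 0.0859]
```

```bash
python3 -m jog '[{"rotation":[0,0,0],"translation":[0,-4,0],"grip":5},{"rotation":[0,0,0],"translation":[0,-8,-0.5],"grip":5},{"rotation":[0,0,0],"translation":[0,-10,-1],"grip":5},{"rotation":[0,0,0],"translation":[0,-11.5,-1],"grip":5},{"rotation":[0,0,0],"translation":[0,-11.5,-1],"grip":5}]'; python3 where.py
```

```text
time: 11.8
ee_pos: [0.4753, 0.2148, 0.0797]
tcp_rot: [-180.0, -10.0, 88.6]
wrist_force: [0.8, 0.5, -0.8]
opening: 0.0182
grasp_force: 78.5
t 11.8 tcp [0.4753 0.2148 0.0797] [-179.9997  -10.0087   88.5655] dir [0.0247 0.9845 0.1738] F [ 0.8482  0.517  -0.8206]
tip [0.4706 0.025  0.0832]
collar [0.4712 0.0491 0.0875]
neck [0.4741 0.1648 0.1079]
axis at eyelet [0.4711 0.0455 0.0869]
```

```bash
python3 -m jog '[{"rotation":[-1.5,0,0],"translation":[0,-0.5,-4.5],"grip":5},{"rotation":[-3,0,0],"translation":[0,-1,-9],"grip":5},{"rotation":[-4.5,0,0],"translation":[0,-1.5,-14],"grip":5},{"rotation":[-6,0,0],"translation":[0,-2,-18.5],"grip":5},{"rotation":[-7.5,0,0],"translation":[0,-3,-23],"grip":5},{"rotation":[-9,0,0],"translation":[0,-3.5,-27],"grip":5},{"rotation":[-10,0,0],"translation":[0,-4.5,-30],"grip":5},{"rotation":[-10,0,0],"translation":[0,-4.5,-30],"grip":5}]'; python3 where.py
```

```text
time: 12.6
ee_pos: [0.475, 0.2105, 0.0491]
tcp_rot: [179.8, 0.1, 88.6]
wrist_force: [-0.0, -0.5, -0.1]
opening: 0.0181
grasp_force: 78.6
t 12.6 tcp [0.475  0.2105 0.0491] [179.7956   0.0621  88.6332] dir [ 0.0239  0.9997 -0.0011] F [-0.0069 -0.4504 -0.1285]
tip [0.4705 0.0243 0.0858]
collar [0.471  0.0488 0.0858]
neck [0.4739 0.1663 0.0856]
axis at eyelet [0.471  0.0455 0.0858]
```

```bash
python3 -m jog '[{"rotation":[0,0,0],"translation":[0,-1,-0.5],"grip":5},{"rotation":[0,0,0],"translation":[0,-2,-1],"grip":5},{"rotation":[0,0,0],"translation":[0,-2,-1],"grip":5}]'; python3 where.py
```

```text
time: 12.9
ee_pos: [0.4755, 0.2089, 0.0492]
tcp_rot: [179.7, -0.1, 88.6]
wrist_force: [-0.2, 4.2, 0.5]
opening: 0.0184
grasp_force: 78.8
t 12.9 tcp [0.4755 0.2089 0.0492] [179.717   -0.1269  88.5891] dir [0.0246 0.9997 0.0022] F [-0.1903  4.165   0.4695]
tip [0.4708 0.0226 0.0852]
collar [0.4714 0.0471 0.0853]
neck [0.4743 0.1645 0.0856]
axis at eyelet [0.4713 0.0455 0.0853]
```

The collar is against the plate (4 N). I'm releasing the handle and lifting away.

```bash
python3 -m jog '[{"rotation":[0,0,0],"translation":[0,1,-0.5],"grip":5},{"rotation":[0,0,0],"translation":[0,1,-0.5],"grip":45},{"rotation":[0,0,0],"translation":[0,1,-0.5],"grip":45},{"rotation":[0,0,0],"translation":[0,1,-0.5],"grip":45},{"rotation":[0,0,0],"translation":[0,1,-0.5],"grip":45},{"rotation":[0,0,0],"translation":[0,1,20],"grip":45},{"rotation":[0,0,0],"translation":[0,1,60],"grip":45},{"rotation":[0,0,0],"translation":[0,1,110],"grip":45},{"rotation":[0,0,0],"translation":[0,-30,160],"grip":45},{"rotation":[0,0,0],"translation":[0,-60,180],"grip":45},{"rotation":[0,0,0],"translation":[0,-60,180],"grip":45},{"rotation":[0,0,0],"translation":[0,-60,180],"grip":45}]'
python3 - <<'E'
from cloud import *
o=readout.get_obs();print(o['ee_pos'],o['tcp_rot'],o['q'])
look('w7',['spit_collar','spit_neck','notch','knob_axis','eyelet','spit'])
P=cw('w7')
P=P[(abs(P[:,0]-.473)<.016)&(P[:,1]>.04)&(P[:,1]<.26)&(P[:,2]>.07)&(P[:,2]<.12)]
for y in np.arange(.05,.26,.01):
    q=P[(abs(P[:,1]-y)<.005)]
    if len(q):print('%.2f'%y,len(q),np.median(q[:,0]),np.percentile(q[:,2],90))
E
```

```text
time: 14.1
ee_pos: [0.4757, 0.148, 0.2291]
tcp_rot: [179.7, -0.0, 88.5]
wrist_force: [-0.2, -0.2, -0.8]
opening: 0.0452
grasp_force: 0.0
[0.4757 0.148  0.2291] [179.6834  -0.0439  88.508 ] [ 17.3243  -1.8433   5.8886  97.4181  -0.0606 108.8162]
spit_collar [254.1 263. ] 0.57 [0.471  0.0547 0.0938]
spit_neck [254.9 165.6] 0.65 [0.4751 0.1664 0.0893]
notch [254.4 167.8] 0.61 [0.4745 0.1641 0.0897]
knob_axis [253.7 329.4] 0.77 [ 0.4679 -0.0313  0.1113]
eyelet [255.2 265.6] 0.84 [0.4721 0.0514 0.0942]
spit [254.4 124. ] 0.89 [0.4758 0.2102 0.0937]
0.05 453 0.4731447416833113 0.10959289218277607
0.06 106 0.4710681513921392 0.0924469245574425
0.07 63 0.4723640795408471 0.09003511683164092
0.08 63 0.4717468285275544 0.08988732981595603
0.09 69 0.47199272808882414 0.0902012416580648
0.10 76 0.47215246969100844 0.09025080368032035
0.11 75 0.4725232881678618 0.09062533164537699
0.12 80 0.47277977596010684 0.09023614648437649
0.13 80 0.4731088719717417 0.0902585790510391
0.14 80 0.473405991368947 0.09037371255661208
0.15 81 0.4736741743262484 0.0901809814242735
0.16 143 0.4738814603641966 0.10209949162797474
0.17 225 0.4731065596912641 0.10101769111808724
0.18 174 0.4746361718551818 0.09540481094837835
0.19 179 0.4757218369972163 0.09532007805408234
0.20 183 0.475074929014092 0.09556469694354837
0.21 184 0.4752953780109633 0.09545552396758461
0.22 190 0.475659740000576 0.09557287513065651
0.23 187 0.4759836901543356 0.09571844340729393
0.24 148 0.47618728945355326 0.09538297047344405
0.25 6 0.47684102193299654 0.08995138985785522
```

View pics/w7.png

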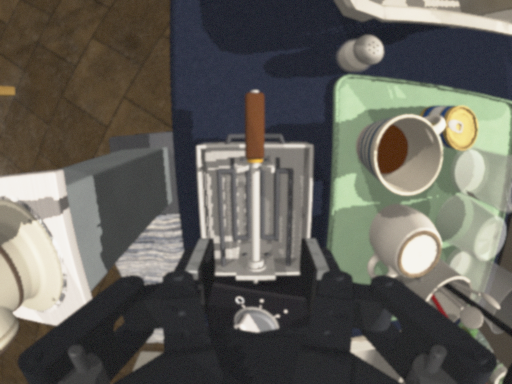

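The spit is seated: rod straight from (254,265) to the handle (255,125), rod top at 90 mm, so the axis is at 85 mm. Next is the knob, and I'm working out the approach.

```bash
cat > knob.py <<'E'
from where import *
Y=-1.35
G=R.from_euler('z',Y,degrees=True)*R.from_euler('y',-18,degrees=True) # knob frame in world
def target(a): # tool y at angle a (ccw from knob x)
    n=G.as_matrix()[:,2];y=G.apply([np.cos(np.radians(a)),np.sin(np.radians(a)),0]);z=-n;x=np.cross(y,z)
    return R.from_matrix(np.c_[x,y,z])
def go(K,h,a): # from present measured pose
    o=readout.get_obs();R0=R.from_euler('xyz',o['tcp_rot'],degrees=True)
    p=np.array(K)+h*G.as_matrix()[:,2]
    print('t',o['time'],'shift mm',1000*(p-o['ee_pos']),'rotvec',(target(a)*R0.inv()).as_rotvec(degrees=True),'q',o['q'],'F',o['wrist_force'])
E
python3 - <<'E'
from knob import *
o=readout.get_obs();R0=R.from_euler('xyz',o['tcp_rot'],degrees=True)
print(G.as_matrix()[:,2]); go((.467,-.039,.1),.07,210)
R1=R.from_euler('z',105,degrees=True)*R0
print((target(210)*R1.inv()).as_rotvec(degrees=True))
E
```

```text
[-0.3089  0.0073  0.9511]
t 14.45 shift mm [ -29.603  -187.3244  -61.2572] rotvec [  23.5706   -6.8137 -148.3526] q [ 17.4398  -1.7689   5.8234  97.4371  -0.0661 108.7948] F [ 0.3384 -0.0864  0.7697]
[-16.8626 -12.4216 104.0258]
```

```bash
python3 -m jog '[{"rotation":[0,0,105],"translation":[-30,-187,0],"grip":45},{"rotation":[0,0,105],"translation":[-30,-187,0],"grip":45},{"rotation":[0,0,105],"translation":[-30,-187,0],"grip":45},{"rotation":[0,0,105],"translation":[-30,-187,0],"grip":45},{"rotation":[0,0,105],"translation":[-30,-187,0],"grip":45},{"rotation":[0,0,105],"translation":[-30,-187,0],"grip":45},{"rotation":[0,0,105],"translation":[-30,-187,0],"grip":45},{"rotation":[0,0,105],"translation":[-30,-187,0],"grip":45},{"rotation":[0,0,105],"translation":[-30,-187,0],"grip":45},{"rotation":[0,0,105],"translation":[-30,-187,0],"grip":45},{"rotation":[0,0,105],"translation":[-30,-187,0],"grip":45},{"rotation":[0,0,105],"translation":[-30,-187,0],"grip":45},{"rotation":[0,0,105],"translation":[-30,-187,0],"grip":45},{"rotation":[0,0,105],"translation":[-30,-187,0],"grip":45}]'
python3 -m jog '[{"rotation":[-16.9,-12.4,104],"translation":[0,0,-60],"grip":45},{"rotation":[-16.9,-12.4,104],"translation":[0,0,-60],"grip":45},{"rotation":[-16.9,-12.4,104],"translation":[0,0,-60],"grip":45},{"rotation":[-16.9,-12.4,104],"translation":[0,0,-60],"grip":45},{"rotation":[-16.9,-12.4,104],"translation":[0,0,-60],"grip":45},{"rotation":[-16.9,-12.4,104],"translation":[0,0,-60],"grip":45},{"rotation":[-16.9,-12.4,104],"translation":[0,0,-60],"grip":45},{"rotation":[-16.9,-12.4,104],"translation":[0,0,-60],"grip":45},{"rotation":[-16.9,-12.4,104],"translation":[0,0,-60],"grip":45},{"rotation":[-16.9,-12.4,104],"translation":[0,0,-60],"grip":45},{"rotation":[-16.9,-12.4,104],"translation":[0,0,-60],"grip":45},{"rotation":[-16.9,-12.4,104],"translation":[0,0,-60],"grip":45},{"rotation":[-16.9,-12.4,104],"translation":[0,0,-60],"grip":45},{"rotation":[-16.9,-12.4,104],"translation":[0,0,-60],"grip":45},{"rotation":[-16.9,-12.4,104],"translation":[0,0,-60],"grip":45}]'
python3 - <<'E'
from knob import *
look('w8',['knob_axis','heat_knob'])
go((.467,-.039,.1),.07,210)
M=G.as_matrix();P=cw('w8');Q=(P-[.467,-.039,.1])@M  # knob frame
s=(np.hypot(Q[:,0],Q[:,1])<.06)&(Q[:,2]<.04)&(Q[:,2]>-.03);Q=Q[s]
print('zhist',np.histogram(Q[:,2],np.arange(-.03,.041,.003)))
t=Q[Q[:,2]>.017];c=t[:,:2]-t[:,:2].mean(0);w=np.linalg.svd(c)[2][0];print('bar',len(t),t.mean(0),np.degrees(np.arctan2(w[1],w[0])),np.ptp(c@w),np.ptp(c@[-w[1],w[0]]))
k=Q[(Q[:,2]>-.003)&(Q[:,2]<.004)];print('skirt',len(k),np.percentile(k,[1,99],axis=0))
E
```

```text
time: 15.85
ee_pos: [0.4453, -0.0383, 0.2284]
tcp_rot: [179.7, -0.0, -166.3]
wrist_force: [-0.0, 1.2, -0.2]
opening: 0.045
grasp_force: 0.0
time: 17.35
ee_pos: [0.4452, -0.0386, 0.1686]
tcp_rot: [-164.3, -8.9, -62.9]
wrist_force: [-0.5, 0.3, -0.2]
opening: 0.045
grasp_force: 0.0
knob_axis [257.  200.9] 0.66 [ 0.4632 -0.0463  0.1254]Traceback (most recent call last):
  File "<stdin>", line 2, in <module>
  File "h.py", line 38, in look
    m=spotter.mark_of('wrist',n)
ValueError: it knows: eyelet, grill, knob_axis, lemon, notch, peeler, salt_shaker, spit, spit_collar, spit_neck, spit_tip
```

View pics/w8.png

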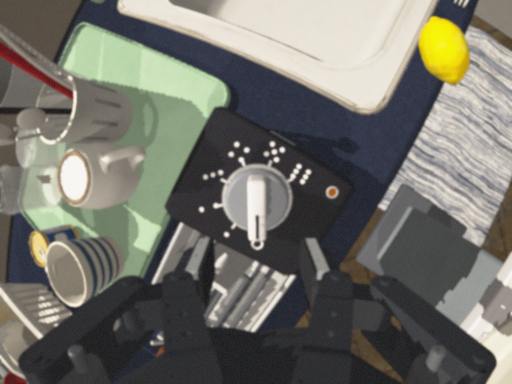

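The knob (256,200) has its bar running vertically, (257,178) to (256,248), pointing at the open circle and squarely between the fingers. I'm fitting it from the depth.

```bash
python3 - <<'E'
from knob import *
M=G.as_matrix();P=cw('w8');Q=(P-[.467,-.039,.1])@M
s=(np.hypot(Q[:,0],Q[:,1])<.06)&(Q[:,2]<.04)&(Q[:,2]>-.03);Q=Q[s]
h=np.histogram(Q[:,2],np.arange(-.03,.041,.003));print(h[0],h[1])
for lo in(.017,.021):
    t=Q[Q[:,2]>lo];c=t[:,:2]-t[:,:2].mean(0);w=np.linalg.svd(c)[2][0];print('bar',len(t),t.mean(0),np.degrees(np.arctan2(w[1],w[0])),np.ptp(c@w),np.ptp(c@[-w[1],w[0]]), 'mid',(np.percentile(c@w,[1,99]).mean()*w+t[:,:2].mean(0)))
k=Q[(Q[:,2]>-.003)&(Q[:,2]<.004)];print('skirt',len(k),np.percentile(k,[1,99],axis=0))
p=Q[Q[:,2]<-.005];print('panel z',np.median(p[:,2]))
go((.467,-.039,.1),.07,210)
E
```

```text
[   2    4    0    3    3    8  939 9083   95  407 1659   13   14   13
   10   13   15  235  841    1    0    0    0] [-0.03  -0.027 -0.024 -0.021 -0.018 -0.015 -0.012 -0.009 -0.006 -0.003
 -0.     0.003  0.006  0.009  0.012  0.015  0.018  0.021  0.024  0.027
  0.03   0.033  0.036  0.039]
bar 1095 [ 0.0014 -0.0013  0.0245] 120.85826438128171 0.04933569159832177 0.013993448460957804 mid [0.0006 0.0001]
bar 1077 [ 0.0012 -0.0009  0.0246] 120.8516010896646 0.04912104700208039 0.013992044572182942 mid [0.0005 0.0002]
skirt 2073 [[-0.024  -0.027  -0.0027]
 [ 0.0269  0.0237  0.0026]]
panel z -0.008030443208020219
t 17.45 shift mm [ 0.0217 -0.0017 -2.0658] rotvec [ 0.0362 -0.0586  0.2215] q [  -5.8294  -29.6015  -24.9996   76.7034    1.2748 -124.0631] F [-0.6205 -0.2855  0.1202]
```

```bash
python3 -m jog '[{"rotation":[0,0,0],"translation":[15.5,-0.5,-47],"grip":45},{"rotation":[0,0,0],"translation":[24.5,-0.7,-74],"grip":45},{"rotation":[0,0,0],"translation":[28,-1,-86],"grip":45},{"rotation":[0,0,0],"translation":[30,-1,-92.5],"grip":45},{"rotation":[0,0,0],"translation":[31,-1,-95.5],"grip":45},{"rotation":[0,0,0],"translation":[31,-1,-95.5],"grip":45},{"rotation":[0,0,0],"translation":[31,-1,-95.5],"grip":45}]' 
python3 - <<'E'
from knob import *
go((.4677,-.039,.1005),-.029,210)
E
```

```text
time: 18.15
ee_pos: [0.4768, -0.0397, 0.0746]
tcp_rot: [-164.3, -9.0, -62.7]
wrist_force: [-0.1, 0.1, -0.6]
opening: 0.0451
grasp_force: 0.0
t 18.15 shift mm [-0.1753  0.482  -1.6386] rotvec [0.0786 0.0599 0.1101] q [  -5.534   -25.6631  -32.9685   64.6705    1.1889 -123.8975] F [-0.1171  0.1128 -0.55  ]
```

Close on the bar.

```bash
python3 -m jog '[{"rotation":[0,0,0],"translation":[0,0.5,-1],"grip":5},{"rotation":[0,0,0],"translation":[0,0.5,-1],"grip":5},{"rotation":[0,0,0],"translation":[0,0.5,-1],"grip":5},{"rotation":[0,0,0],"translation":[0,0.5,-1],"grip":5},{"rotation":[0,0,0],"translation":[0,0.5,-1],"grip":5},{"rotation":[0,0,0],"translation":[0,0.5,-1],"grip":5},{"rotation":[0,0,0],"translation":[0,0.5,-1],"grip":5}]' 90
python3 - <<'E'
from knob import *
go((.4677,-.039,.1005),-.029,210)
n=G.as_matrix()[:,2]
for a in(8,16,24,32,40,60,80,100,120,140,160): print(a,(-a*n).round(1),end=' ')
E
```

```text
time: 18.85
ee_pos: [0.4766, -0.0393, 0.073]
tcp_rot: [-164.3, -9.0, -62.7]
wrist_force: [-4.1, -2.6, 6.8]
opening: 0.0124
grasp_force: 91.6
t 18.85 shift mm [ 0.1078  0.1299 -0.0391] rotvec [0.1007 0.0179 0.1123] q [  -5.4647  -25.652   -33.1268   64.5396    1.1422 -123.8375] F [-4.1297 -2.6052  6.7528]
8 [ 2.5 -0.1 -7.6] 16 [  4.9  -0.1 -15.2] 24 [  7.4  -0.2 -22.8] 32 [  9.9  -0.2 -30.4] 40 [ 12.4  -0.3 -38. ] 60 [ 18.5  -0.4 -57.1] 80 [ 24.7  -0.6 -76.1] 100 [ 30.9  -0.7 -95.1] 120 [  37.1   -0.9 -114.1] 140 [  43.3   -1.  -133.1] 160 [  49.4   -1.2 -152.2]
```

```bash
python3 -m jog '[{"rotation":[0,0,0],"translation":[0.6,0,-2],"grip":5},{"rotation":[0,0,0],"translation":[1.2,0,-4],"grip":5},{"rotation":[0,0,0],"translation":[1.9,0,-6],"grip":5},{"rotation":[0,0,0],"translation":[1.9,0,-6],"grip":5},{"rotation":[0,0,0],"translation":[1.9,0,-6],"grip":5}]'
python3 - <<'E'
from knob import *
go((.4677,-.039,.1005),-.029,210)
E
```

```text
time: 19.35
ee_pos: [0.4779, -0.0394, 0.07]
tcp_rot: [-164.3, -9.0, -62.7]
wrist_force: [-30.9, -0.4, 37.1]
opening: 0.012
grasp_force: 99.5
t 19.35 shift mm [-1.1911  0.1607  2.9379] rotvec [0.1123 0.0691 0.1205] q [  -5.4435  -25.4804  -33.358    64.0842    1.1267 -123.8117] F [-30.8642  -0.4366  37.1381]
```

```bash
python3 -m jog '[{"rotation":[0,0,0],"translation":[-1,0,2],"grip":5},{"rotation":[0,0,0],"translation":[-1,0,2],"grip":5},{"rotation":[2.5,-0.1,-7.6],"translation":[-1,0,2],"grip":5},{"rotation":[4.9,-0.1,-15.2],"translation":[-1,0,2],"grip":5},{"rotation":[4.9,-0.1,-15.2],"translation":[-1,0,2],"grip":5}]'
python3 - <<'E'
from knob import *
go((.4677,-.039,.1005),-.029,210)
print(readout.get_obs()['torque'])
E
```

```text
time: 19.85
ee_pos: [0.4775, -0.0394, 0.0702]
tcp_rot: [-162.5, -4.3, -78.4]
wrist_force: [-11.0, -1.8, 16.2]
opening: 0.0122
grasp_force: 94.0
t 19.85 shift mm [-0.8419  0.1472  2.7243] rotvec [-4.9023  0.1622 15.5781] q [  -5.4347  -25.4843  -33.3243   64.1674    1.1096 -107.5534] F [-10.9878  -1.7608  16.1946]
[-0.2292  1.6765 -0.0906]
```

```bash
python3 -m jog '[{"rotation":[2.5,-0.1,-7.6],"translation":[0,0,0],"grip":5},{"rotation":[4.9,-0.1,-15.2],"translation":[0,0,0],"grip":5},{"rotation":[7.4,-0.2,-22.8],"translation":[0,0,0],"grip":5},{"rotation":[7.4,-0.2,-22.8],"translation":[0,0,0],"grip":5}]'
python3 - <<'E'
from knob import *
go((.4677,-.039,.1005),-.029,210)
o=readout.get_obs();print(o['torque'],o['torque']@G.as_matrix()[:,2],o['grasp_force'])
E
```

```text
time: 20.25
ee_pos: [0.4776, -0.0394, 0.0702]
tcp_rot: [-162.2, 3.1, -101.2]
wrist_force: [-11.4, -1.2, 16.5]
opening: 0.0121
grasp_force: 93.8
t 20.25 shift mm [-0.9171  0.1619  2.7003] rotvec [-12.348    0.3528  38.3639] q [ -5.4638 -25.4647 -33.3075  64.1717   1.1528 -83.609 ] F [-11.4255  -1.2007  16.4523]
[-0.2859  1.5493 -0.1158] -0.010502414515974223 93.78383468207176
```

```bash
python3 -m jog '[{"rotation":[2.5,-0.1,-7.6],"translation":[-0.4,0,1],"grip":5},{"rotation":[4.9,-0.1,-15.2],"translation":[-0.8,0,2],"grip":5},{"rotation":[7.4,-0.2,-22.8],"translation":[-0.8,0,2],"grip":5},{"rotation":[9.9,-0.2,-30.4],"translation":[-0.8,0,2],"grip":5},{"rotation":[12.4,-0.3,-38],"translation":[-0.8,0,2],"grip":5},{"rotation":[14.8,-0.4,-45.6],"translation":[-0.8,0,2],"grip":5},{"rotation":[17.3,-0.4,-53.3],"translation":[-0.8,0,2],"grip":5},{"rotation":[19.8,-0.5,-60.9],"translation":[-0.8,0,2],"grip":5},{"rotation":[22.2,-0.5,-68.5],"translation":[-0.8,0,2],"grip":5},{"rotation":[24.7,-0.6,-76.1],"translation":[-0.8,0,2],"grip":5},{"rotation":[27.2,-0.6,-83.7],"translation":[-0.8,0,2],"grip":5},{"rotation":[29.7,-0.7,-91.3],"translation":[-0.8,0,2],"grip":5},{"rotation":[32.1,-0.8,-98.9],"translation":[-0.8,0,2],"grip":5},{"rotation":[34.6,-0.8,-106.5],"translation":[-0.8,0,2],"grip":5},{"rotation":[37.1,-0.9,-114.1],"translation":[-0.8,0,2],"grip":5},{"rotation":[37.1,-0.9,-114.1],"translation":[-0.8,0,2],"grip":5}]'
python3 - <<'E'
from knob import *
go((.4677,-.039,.1005),-.029,210)
print(np.linalg.norm((target(210)*R.from_euler('xyz',readout.get_obs()['tcp_rot'],degrees=True).inv()).as_rotvec(degrees=True)))
o=readout.get_obs();print(o['torque'],o['torque']@G.as_matrix()[:,2],o['grasp_force'])
E
```

```text
time: 21.85
ee_pos: [0.4771, -0.0394, 0.0715]
tcp_rot: [168.0, 13.7, 136.9]
wrist_force: [-2.0, -2.4, 8.0]
opening: 0.0124
grasp_force: 91.2
t 21.85 shift mm [-0.4683  0.2346  1.432 ] rotvec [-49.7318   1.0894 152.3714] q [ -5.6539 -25.6706 -33.3337  64.2455   1.4233  36.195 ] F [-1.9587 -2.436   8.0208]
160.2856497894202
[-0.3421  0.5029 -0.1379] -0.02182036244227109 91.20343866820562
```

```bash
python3 -m jog '[{"rotation":[0,0,0],"translation":[0,0,0],"grip":45},{"rotation":[0,0,0],"translation":[0,0,0],"grip":45},{"rotation":[0,0,0],"translation":[0,0,0],"grip":45},{"rotation":[0,0,0],"translation":[0,0,0],"grip":45},{"rotation":[0,0,0],"translation":[-6,0,19],"grip":45},{"rotation":[0,0,0],"translation":[-15.5,0.4,48],"grip":45},{"rotation":[0,0,0],"translation":[-31,0.7,95],"grip":45},{"rotation":[0,0,0],"translation":[-31,0.7,110],"grip":45},{"rotation":[0,0,0],"translation":[-31,0.7,110],"grip":45},{"rotation":[0,0,0],"translation":[-31,0.7,110],"grip":45}]'
python3 - <<'E'
from knob import *
look('w9',['knob_axis']); 
M=G.as_matrix();P=cw('w9');Q=(P-[.4677,-.039,.1005])@M
s=(np.hypot(Q[:,0],Q[:,1])<.04)&(Q[:,2]<.04)&(Q[:,2]>.018);t=Q[s]
c=t[:,:2]-t[:,:2].mean(0);w=np.linalg.svd(c)[2][0];print('bar',len(t),t.mean(0),np.degrees(np.arctan2(w[1],w[0])),np.ptp(c@w),np.ptp(c@[-w[1],w[0]]))
for n,f in(('top',None),('scene',None)):
    p,D=imaging.camera(n);np.save(f'pics/{n}9_D.npy',D);P=cf(n,f'pics/{n}9_D.npy')
    P=P[(abs(P[:,0]-.473)<.014)&(P[:,1]>.055)&(P[:,1]<.27)&(P[:,2]>.07)&(P[:,2]<.12)]
    print(n,[(round(y,2),len(q),np.percentile(q,90,axis=0)[[0,2]].round(4).tolist()) for y in(.08,.11,.14,.2,.23) for q in [P[abs(P[:,1]-y)<.008]] if len(q)])
E
```

```text
time: 22.85
ee_pos: [0.4452, -0.0384, 0.1792]
tcp_rot: [168.1, 13.6, 137.3]
wrist_force: [0.4, 0.7, 0.4]
opening: 0.0453
grasp_force: 0.0
knob_axis [251.4 194.6] 0.63 [ 0.4535 -0.0366  0.1219]
bar 1009 [-0.0001 -0.0012  0.0243] -39.128507134063966 0.0488763328024628 0.013962814458840615
top [(0.08, 21, [0.4742, 0.0925]), (0.11, 18, [0.4735, 0.0921]), (0.14, 23, [0.4758, 0.0921]), (0.2, 34, [0.4801, 0.0981]), (0.23, 34, [0.4821, 0.0967])]
scene [(0.08, 11, [0.4711, 0.09]), (0.11, 10, [0.4699, 0.0894]), (0.14, 10, [0.4737, 0.0895]), (0.2, 32, [0.4779, 0.0957]), (0.23, 35, [0.4792, 0.0962])]
```

```bash
python3 -c "
from workcell import bot; print(bot.job_done())"
```

```text
the job is handed in; nothing more can be done
None
```

The job is handed in: the spit is seated in the eyelet and notch, and the heat knob is at the four-dot mark (160° of turn measured). The arm is clear, and the clock stood at about 23 s of the 61 s. The hand-in did not report a verdict.

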